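# Sweep the casting buttons into the scrap tray

### The job

Clear the bench after trimming: with the fingers as a sweeper, push all three metal casting buttons along the bench through the open side of the aluminium scrap tray, until each lies wholly inside its walls. Do not pick any of them up, and leave the two dental casts and the red-lidded jar where they stand.

Things in the scene. Friction and masses are not known exactly. Their poses are not given: they have to be found in the camera images.
- scrap_tray: pale aluminium scrap tray, fixed. Walls on 3 sides, 30 mm high, 4 mm thick; local -y side open, facing world -y (robot's right) within 15 deg. Inside 160 mm wide (local x -80..80 mm), 110 mm deep (local y -55 mouth..+55 back wall). Floor 2 mm above the bench; a lip slopes from it to the bench over local y -55..-80 mm, so things slide in. Origin: on the bench under the centre of the inside; z up
- tray_mouth (a point): the middle of the tray's open mouth, at floor height (local x = 0, y = -55 mm, z = 2 mm)
- button_a: casting button, silvery scrap metal, loose on the bench: round flat disc 28 mm across, 14 mm high, with upright sides, and on top a sprue stub about 10 mm thick, to 23.5 mm in all; about 30 g. Origin: centre of the underside, z up when it stands on its base. All three buttons are alike
- button_b: casting button, silvery scrap metal, loose on the bench: round flat disc 28 mm across, 14 mm high, with upright sides, and on top a sprue stub about 10 mm thick, to 23.5 mm in all; about 30 g. Origin: centre of the underside, z up when it stands on its base. All three buttons are alike
- button_c: casting button, silvery scrap metal, loose on the bench: round flat disc 28 mm across, 14 mm high, with upright sides, and on top a sprue stub about 10 mm thick, to 23.5 mm in all; about 30 g. Origin: centre of the underside, z up when it stands on its base. All three buttons are alike
- cast_white: white plaster dental cast, 68x66x29 mm, loose; bystander. Origin: centre of the underside
- cast_yellow: cream-yellow plaster dental cast, 66x68x29 mm, loose; bystander. Origin: centre of the underside
- jar: small jar with red lid, 41 mm across, 44 mm high, loose; bystander. Origin: centre of the underside

How it is judged (in metres and radians):
At the end, for the whole second after the job is handed in: each of the three buttons rests inside the tray on its floor: its centre at least 13 mm in from the line of the mouth (the 28 mm disc is wholly inside, to about 1 mm), between the walls, and still; both casts and the jar are within 15 mm of where they stood (x of button_a in the frame of scrap_tray between -0.07 and 0.07 m and y of button_a in the frame of scrap_tray between -0.042 and 0.05 m and z of each of button_a, button_b, button_c in the frame of scrap_tray below 0.018 m and linear speed of each of button_a, button_b, button_c below 0.02 m/s and x of button_b in the frame of scrap_tray between -0.07 and 0.07 m and y of button_b in the frame of scrap_tray between -0.042 and 0.05 m and x of button_c in the frame of scrap_tray between -0.07 and 0.07 m and y of button_c in the frame of scrap_tray between -0.042 and 0.05 m and distance of each of cast_white, cast_yellow, jar from where it was at the start of the episode below 0.015 m); the robot touches nothing.
It fails at once if a casting button is lifted off the surface instead of swept along it (underside more than 20 mm above the bench) (height (world z) of any of button_a, button_b, button_c above 0.02 m).
It fails at once if a dental cast or the jar is pushed more than 15 mm from its place (distance of any of cast_white, cast_yellow, jar from where it was at the start of the episode above 0.015 m).
It also fails if it takes over 51 s, if anything falls off the work surface, if the arm or the gripper's body presses on something with over 40 N, if the wrist force passes 120 N, or if a joint passes its speed limit or range.

### The arm

A 6-joint arm with a two-finger parallel gripper is mounted at the origin on a cart in front of the work surface, level with it; the furniture and walls round the work are solid. World frame = base frame: x ahead of the robot, y to its left, z up, the work surface at z = 0. Lengths are in m, angles in degrees, forces in N, time in s.
With the tool pointing down it reaches from about 0.375 to 0.9 m from the base axis. Payload 3.1 kg.
Tool frame: the origin (TCP) lies at the very end of the fingers, on their centre line; the grasp point (between the pads) lies 19 mm behind it; z points along the fingers, y is the line along which they close (so a half turn about z gives the same grasp; the last joint's range is limited). The gripper opens to 87 mm and grips with 3 to 60 N. Pads are 19 mm wide; open, the fingers measure 117 mm over their backs; the gripper's body (75 mm by 190 mm) begins 51 mm behind the grasp point.
Start: joints at [59.158, 30.224, 82.088, -0, 67.689, -10.227], TCP at [0.22, 0.585, 0.223] pointing down, gripper open.
Joint ranges: [-176.69, 176.69], [-43.24, 126.21], [12.49, 139.97], [-82, 262], [0, 151.66], [-163.58, 163.58]. Speed limits (degrees/s): [159.86, 159.86, 180, 180, 180, 180].

### API

Orientations are given as a 3x3 rotation matrix whose columns are the frame's x, y, z axes.
In Python, from rig import * gives the robot as it stands.
- The arm moves only by the tool jog_arm, never from a script. Its arguments are lists of equal length, an entry for each row: "delta_pos": the shift along the world's x, y, z in cm, a list of three; "turn": the turn about the world's z in degrees; "grip": the closure, from 0 (fully open) to 1 (shut). In form: {"delta_pos": [[x, y, z], ...], "turn": [turn, ...], "grip": [grip, ...]}. A call has 1 to 12 rows; each row is the pose to reach, as a shift and turn from the pose commanded when the call began; what a row does not reach only later rows make up. A row lasts 1/8 s, in which the tool goes at most 62.5 mm and 10.7 degrees, less where a joint would pass 70% of its speed; a pose out of reach is approached as far as the arm can. A call with a gripper value outside its range is refused whole. The fingers move at their own pace and stop on an object; the grip force is fixed at half the most. Time passes only in rows, so rows that repeat a pose let the fingers close. It gives the time, the measured TCP pose, the force, the opening and the grip force at its end, in the units of the state.
- read_state(): the state, without advancing time (a new reading comes with each control period).
- capture(name): name is "scene" or "top" or "wrist"; returns a dict with "color" (384x512x3 uint8, blue, green, red), "fovy" (degrees; the focal length in pixels is half the picture's height over the tangent of half this angle, whatever the lens; pixels are square), "cx", "cy" (the principal point, pixels), "camera_from_world" (4x4, takes a point from world to camera coordinates). Camera axes: x right, y up, looking along -z (the intrinsics and any distortion apply to the point x, -y, -z); pixel columns grow to the right and rows downward; lengths in m; the calibration is good to about 2 mm. A picture is of the moment at which its call begins. There is no depth.
- hand_in(): hands the job in; it is judged then, once.
The state is a dict: "time_s": time; "joint_positions": joint angles; "qvel": joint speeds; "tau": joint torques, N m; "position": TCP position; "tcp_rot": TCP orientation; "force": force on the tool from outside, world axes, zero at the start; "moment": the same for the moment, N m; "opening": opening from 0.0 (shut) to 1.0 (fully open); "grasp_force": force on a finger pad.
Only numpy, scipy, OpenCV 4.12 (cv2) and the standard library are available. Lean on these libraries where they do the work, as an engineer would, in place of code of your own. Each camera call takes 0.05 s, during which the arm holds its last target. There are 200 camera calls.

## Working session

There is one attempt and no reset: what is moved stays moved. The work goes in short steps, Python scripts to look and compute and a tool call to move; the robot and the scene stay as the last step left them, time stands still between calls to the robot, and variables do not carry over. Pictures are saved under pics/ and viewed, at most 10 in all, crops included, and the job is handed in when it is done.

Besides the shell and the picture viewer there is one more tool, called after "Request:" by a JSON object that holds its "op" and its "data", one argument or row to a line. jog_arm: Moves the arm, as the interface text tells. Its arguments: {"type":"object","properties":{"delta_pos":{"type":"array"},"turn":{"type":"array"},"grip":{"type":"array"}},"required":["delta_pos","turn","grip"]}

```bash
mkdir -p pics; cat > h.py <<'E'
from rig import *
import numpy as np, cv2
def ray(c,u,v,z):
    f=c["color"].shape[0]/2/np.tan(np.radians(c["fovy"])/2)
    M=np.linalg.inv(c["camera_from_world"])
    d=M[:3,:3]@np.array([(u-c["cx"])/f,-(v-c["cy"])/f,-1]);o=M[:3,3]
    return o+d*(z-o[2])/d[2]
E
python3 - <<'E'
from h import *
for n in("top","scene"):
    c=capture(n); cv2.imwrite(f"pics/{n}0.png",cv2.resize(c["color"],(768,576),interpolation=cv2.INTER_CUBIC)); print(n,{k:c[k] for k in c if k!="color"})
print(read_state()["tcp_rot"])
E
```

```text
top {'fovy': 55.147210842916735, 'cx': 254.13885827913407, 'cy': 194.7909132800166, 'camera_from_world': array([[-0.01408493, -0.99985438,  0.00963475,  0.1957218 ],
       [ 0.99515095, -0.01307928,  0.09748596, -0.49060756],
       [-0.09734575,  0.01096111,  0.99519026, -0.90485164],
       [ 0.        ,  0.        ,  0.        ,  1.        ]])}
scene {'fovy': 50.0364792560022, 'cx': 261.74893964007464, 'cy': 192.50190935551038, 'camera_from_world': array([[ 0.6680797 , -0.74387843, -0.01773113, -0.19195934],
       [ 0.35690282,  0.29944436,  0.88484657, -0.26696524],
       [-0.65290879, -0.59747632,  0.46554501, -0.44206239],
       [ 0.        ,  0.        ,  0.        ,  1.        ]])}
[[-9.35961428e-01  3.52101141e-01 -9.95725348e-04]
 [ 3.52102384e-01  9.35959987e-01 -1.67778249e-03]
 [ 3.41209952e-04 -1.92093697e-03 -9.99998097e-01]]
```

View pics/top0.png

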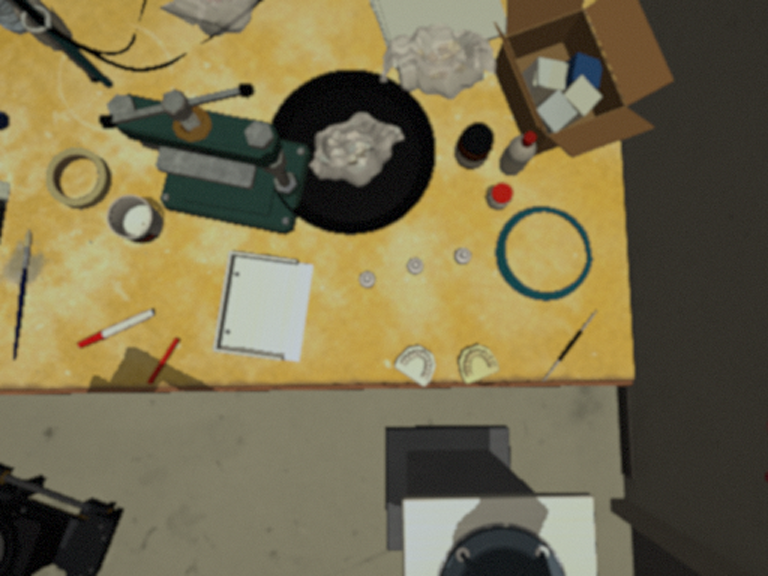

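View pics/scene0.png

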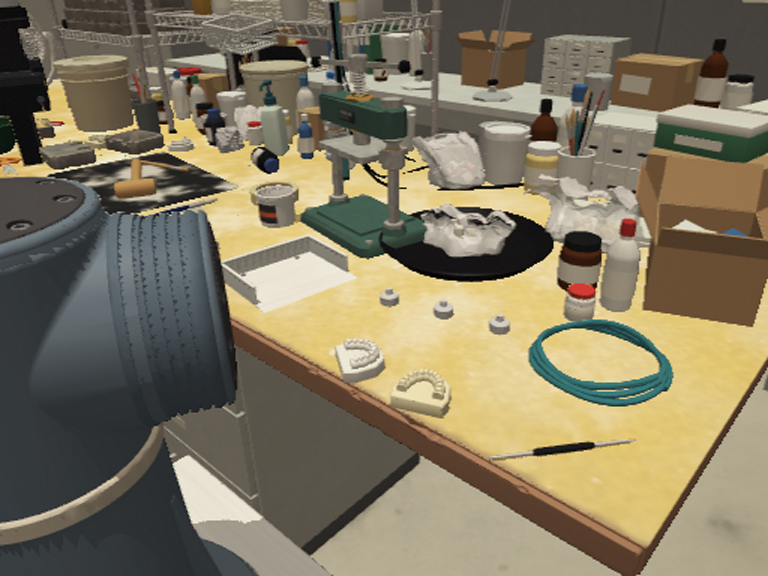

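Top picture (768 px wide): buttons at (367,279), (415,266) and (463,256). The tray is around (265,305), open to the right. The casts are at (416,364) and (478,364), the jar at (500,195). The scene view agrees.

```bash
python3 - <<'E'
from h import *
c=capture("top")
s=1.5
def p(n,u,v,z): print(n,ray(c,u/s,v/s,z).round(3))
# buttons: refine with brightness/low saturation
hsv=cv2.cvtColor(c["color"],cv2.COLOR_BGR2HSV)
m=((hsv[...,1]<75)).astype(np.uint8)
n,l,st,ce=cv2.connectedComponentsWithStats(m)
for i in range(1,n):
    x,y=ce[i]*s
    if st[i,4]>40 and 200<x<540 and 160<y<400: print(st[i],(ce[i]*s).round(),ray(c,*ce[i],0.012).round(3))
for a in[(231,254),(299,262),(313,264),(300,361),(286,358),(218,350)]: p("tray",*a,0.03); p(" z0",*a,0.002)
p("jar",500,195,.04); p("cw",416,364,.02); p("cy",478,364,.02)
cv2.imwrite("pics/crop.png",cv2.resize(c["color"][150:265,135:345],None,fx=3.8,fy=3.8,interpolation=cv2.INTER_CUBIC))
E
```

```text
[  94   92  106   39 1732] [222. 167.] [0.716 0.463 0.012]
[304  99  18  13  72] [467. 160.] [0.724 0.037 0.012]
[325 129  12  10  42] [494. 202.] [ 0.648 -0.009  0.012]
[336 140  33  56  97] [522. 253.] [ 0.558 -0.054  0.012]
[330 143  32  57  72] [509. 264.] [ 0.54  -0.031  0.012]
[303 165  11  11  92] [462. 255.] [0.556 0.049 0.012]
[ 142  167   67   75 3965] [263. 306.] [0.473 0.39  0.012]
[271 172  11  11 101] [414. 265.] [0.54  0.131 0.012]
[240 181  10  11  85] [367. 279.] [0.518 0.213 0.012]
[263 230  27  28 498] [416. 364.] [0.372 0.132 0.012]
tray [0.56 0.44 0.03]
 z0 [0.565 0.447 0.002]
tray [0.545 0.326 0.03 ]
 z0 [0.55  0.33  0.002]
tray [0.542 0.303 0.03 ]
 z0 [0.546 0.306 0.002]
tray [0.38  0.324 0.03 ]
 z0 [0.38  0.328 0.002]
tray [0.386 0.348 0.03 ]
 z0 [0.385 0.352 0.002]
tray [0.4   0.459 0.03 ]
 z0 [0.4   0.467 0.002]
jar [ 0.653 -0.013  0.04 ]
cw [0.372 0.133 0.02 ]
cy [0.371 0.029 0.02 ]
```

View pics/crop.png

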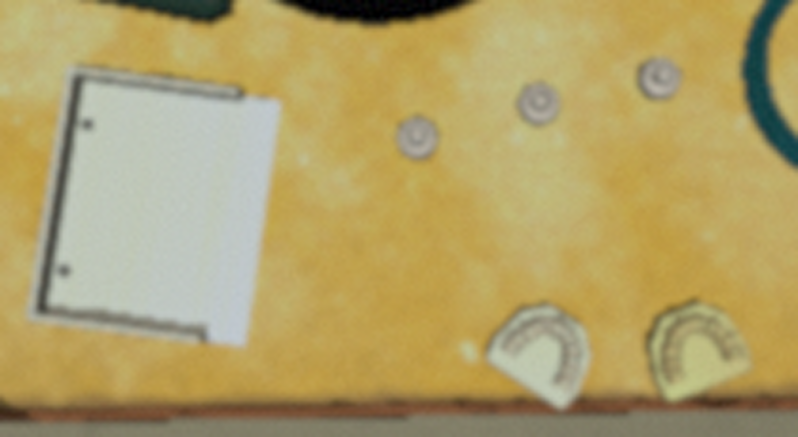

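The crop shows the tray tilted about -7.5°, with its mouth centre near world (0.466, 0.337). Buttons are at (0.518, 0.213), (0.540, 0.131) and (0.556, 0.049). I'll use a 20 mm finger gap as a two-point pusher and sweep the nearest button first.

Request:
{"op": "jog_arm", "data": {
  "delta_pos": [
    [5,-7,0],
    [10,-14,0],
    [15,-21,-2],
    [20,-28,-4],
    [25,-34.5,-6],
    [29.8,-41.3,-8],
    [29.8,-41.3,-12],
    [29.8,-41.3,-12],
    [29.8,-41.3,-12],
    [29.8,-41.3,-12]
  ],
  "turn": [-10,-20,-30,-40,-50,-60,-64,-64,-64,-64],
  "grip": [0.77,0.77,0.77,0.77,0.77,0.77,0.77,0.77,0.77,0.77]
}}

```text
time_s: 1.4
position: [0.5186, 0.17, 0.1011]
tcp_rot: [[-0.09, 0.996, -0.002], [0.996, 0.09, -0.0], [-0.0, -0.002, -1.0]]
force: [-0.1, 0.5, 0.4]
opening: 0.233
grasp_force: 0.0
```

```bash
python3 - <<'E'
from h import *
c=capture("wrist"); cv2.imwrite("pics/w1.png",cv2.resize(c["color"],(768,576)))
f=192/np.tan(np.radians(c["fovy"])/2)
for P in[(.518,.213,.014),(.54,.131,.014),(.556,.049,.014),(.545,.327,.002),(.386,.348,.002)]:
    q=c["camera_from_world"]@np.array([*P,1]); print(P,1.5*(c["cx"]+f*q[0]/-q[2]),1.5*(c["cy"]-f*q[1]/-q[2]))
E
```

```text
(0.518, 0.213, 0.014) 388.7534158403559 205.47055140713354
(0.54, 0.131, 0.014) 415.3364150745089 364.1517981270856
(0.556, 0.049, 0.014) 427.2925873887806 496.7066192571446
(0.545, 0.327, 0.002) 473.59391355891 -49.01177746934732
(0.386, 0.348, 0.002) 109.64768213990187 -143.79104223087447
```

View pics/w1.png

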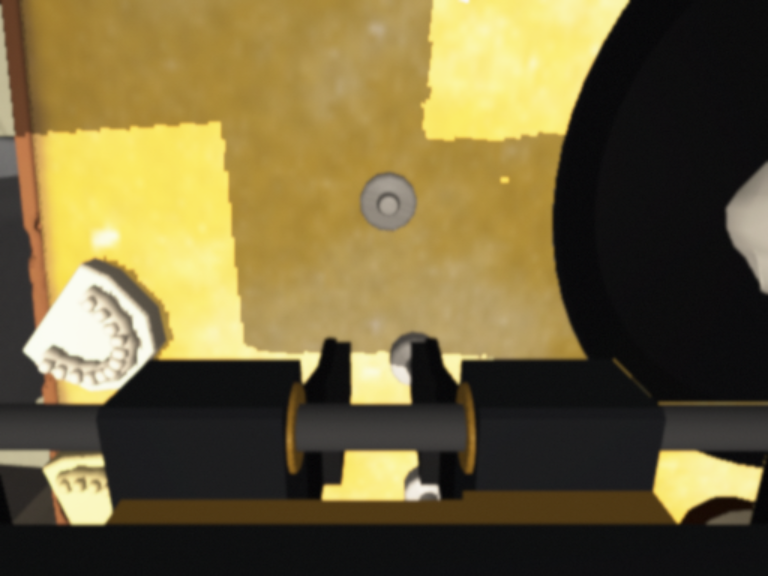

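Button A appears at (388,200), against a predicted (389,205), so it agrees to about 2 mm. B is partly hidden behind the right finger, as expected. I'll go down and push.

Request:
{"op": "jog_arm", "data": {
  "delta_pos": [
    [0,0.3,-4],
    [0,0.3,-7.5],
    [0,0.3,-9.5],
    [0,0.3,-9.5],
    [-0.1,1.5,-9.5],
    [-0.2,3,-9.5],
    [-0.3,4.5,-9.5],
    [-0.45,6,-9.5],
    [-0.55,7.5,-9.5],
    [-0.65,9,-9.5],
    [-0.75,10.5,-9.5],
    [-0.85,12,-9.5]
  ],
  "turn": [0,0,0,0,0,0,0,0,0,0,0,0],
  "grip": [0.77,0.77,0.77,0.77,0.77,0.77,0.77,0.77,0.77,0.77,0.77,0.77]
}}

```text
time_s: 2.95
position: [0.5094, 0.2929, 0.0075]
tcp_rot: [[-0.094, 0.996, -0.0], [0.996, 0.094, -0.0], [-0.0, -0.0, -1.0]]
force: [-0.1, -1.4, 0.6]
opening: 0.227
grasp_force: 0.4
```

```bash
python3 - <<'E'
from h import *
s=read_state();print(s["position"],s["force"])
c=capture("wrist"); cv2.imwrite("pics/w2.png",cv2.resize(c["color"],(768,576)))
E
```

```text
[0.50937982 0.29293052 0.00747249] [-0.12090518 -1.43260038  0.64347106]
```

View pics/w2.png

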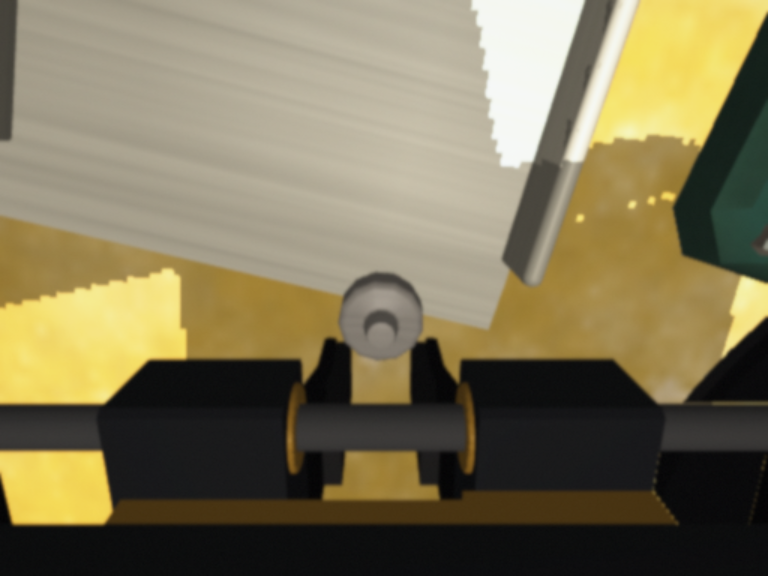

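Button A at (381,316) is seated in the finger notch at the lip. The right wall's end is clear at (520,270). I'll keep going.

Request:
{"op": "jog_arm", "data": {
  "delta_pos": [
    [-0.1,1.5,0],
    [-0.2,3,0],
    [-0.3,4.5,0],
    [-0.4,6,0],
    [-0.5,7.5,0],
    [-0.6,8.8,0],
    [-0.7,9.7,0],
    [-0.7,10.0,0],
    [-0.7,8.5,0],
    [-0.7,6.5,1],
    [-0.7,4,5],
    [-0.7,0,9]
  ],
  "turn": [0,0,0,0,0,0,0,0,0,0,0,0],
  "grip": [0.77,0.77,0.77,0.77,0.77,0.77,0.77,0.77,0.77,0.77,0.77,0.77]
}}

```text
time_s: 4.5
position: [0.5024, 0.2898, 0.0987]
tcp_rot: [[-0.094, 0.996, -0.0], [0.996, 0.094, -0.0], [-0.0, -0.0, -1.0]]
force: [0.4, 0.2, 0.9]
opening: 0.228
grasp_force: 0.0
```

```bash
python3 - <<'E'
from h import *
s=read_state();print(s["time_s"],s["position"])
c=capture("wrist"); cv2.imwrite("pics/w3.png",cv2.resize(c["color"],(768,576)))
for u,v in[(256,100)]: print(ray(c,u,v,.016))
np.savez("w3.npz",**c)
E
```

```text
4.5 [0.50235262 0.28977103 0.0986631 ]
[0.49686979 0.35849934 0.016     ]
```

View pics/w3.png

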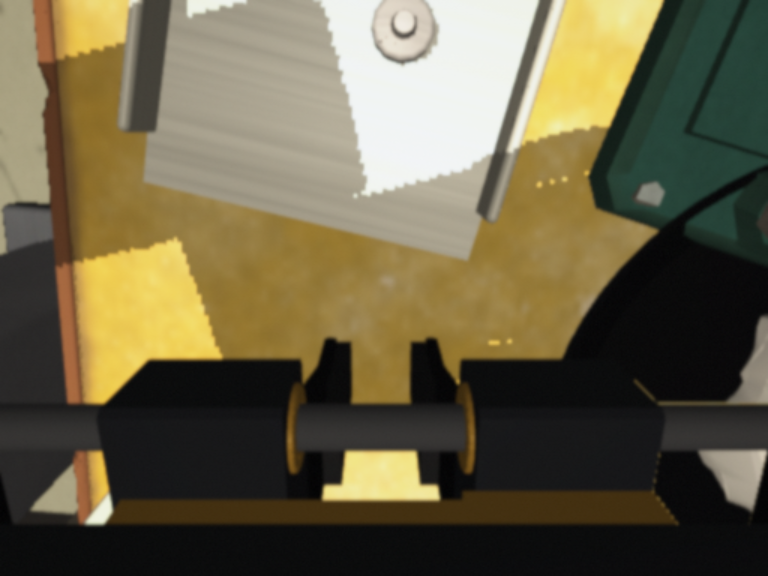

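Button A lies inside the tray at (405,27), well past the mouth line running between wall ends (137,131) and (487,218). Next is B, on the same kind of path.

Request:
{"op": "jog_arm", "data": {
  "delta_pos": [
    [1,-4,0],
    [2,-8,0],
    [3,-12,0],
    [4,-16,0],
    [5,-20,0],
    [5,-20,0],
    [5,-20,-4],
    [5,-20,-7.5],
    [5,-20,-9.1],
    [5,-20,-9.1],
    [5,-20,-9.1]
  ],
  "turn": [2,4,6,8,10.5,10.5,10.5,10.5,10.5,10.5,10.5],
  "grip": [0.77,0.77,0.77,0.77,0.77,0.77,0.77,0.77,0.77,0.77,0.77]
}}

```text
time_s: 5.92
position: [0.5532, 0.0921, 0.0076]
tcp_rot: [[-0.274, 0.962, 0.002], [0.962, 0.274, -0.0], [-0.001, 0.002, -1.0]]
force: [0.1, -0.6, -0.1]
opening: 0.231
grasp_force: 0.0
```

Request:
{"op": "jog_arm", "data": {
  "delta_pos": [
    [-0.4,1.5,0],
    [-0.8,3,0],
    [-1.3,4.5,0],
    [-1.7,6,0],
    [-2.1,7.5,0],
    [-2.5,9,0],
    [-3.0,10.5,0],
    [-3.4,12,0],
    [-3.8,13.5,0],
    [-4.2,15,0],
    [-4.6,16.5,0],
    [-5.0,18,0]
  ],
  "turn": [0,0,0,0,0,0,0,0,0,0,0,0],
  "grip": [0.77,0.77,0.77,0.77,0.77,0.77,0.77,0.77,0.77,0.77,0.77,0.77]
}}

```text
time_s: 7.42
position: [0.5022, 0.2729, 0.0065]
tcp_rot: [[-0.274, 0.962, -0.0], [0.962, 0.274, -0.0], [-0.0, -0.0, -1.0]]
force: [0.4, -1.2, 0.6]
opening: 0.228
grasp_force: 0.5
```

```bash
python3 - <<'E'
from h import *
s=read_state();print(s["time_s"],s["position"],s["force"])
c=capture("wrist"); cv2.imwrite("pics/w4.png",cv2.resize(c["color"],(768,576)))
E
```

```text
7.425 [0.50218028 0.27294959 0.00651562] [ 0.39527695 -1.16166443  0.58412533]
```

View pics/w4.png

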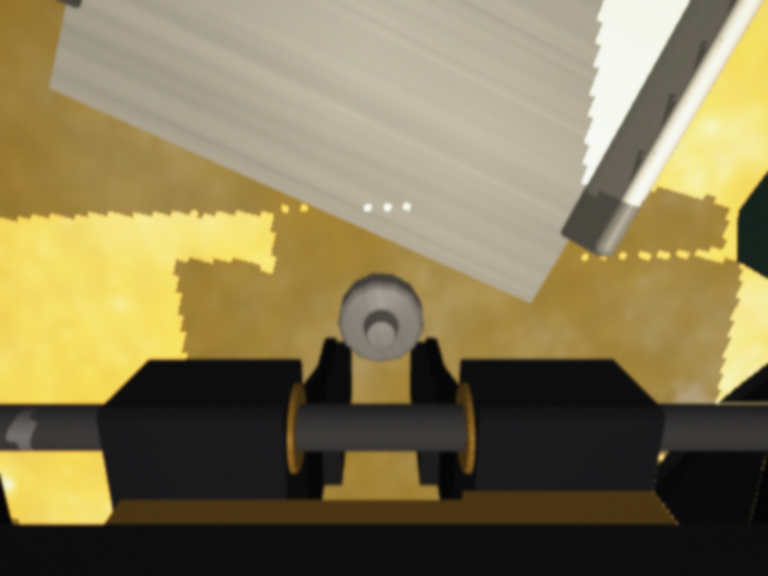

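B is at (381,317), seated in the notch just before the lip, with clear room on both sides.

Request:
{"op": "jog_arm", "data": {
  "delta_pos": [
    [-0.4,1.5,0],
    [-0.8,3,0],
    [-1.3,4.5,0],
    [-1.7,6,0],
    [-2.1,7.5,0],
    [-2.5,9,0],
    [-3.0,10.5,0],
    [-3.3,11.7,0],
    [-3.4,12.1,0],
    [-3.0,10.5,0],
    [-2.4,8.5,1],
    [-1,4,5]
  ],
  "turn": [0,0,0,0,0,0,0,0,0,0,0,0],
  "grip": [0.77,0.77,0.77,0.77,0.77,0.77,0.77,0.77,0.77,0.77,0.77,0.77]
}}

```text
time_s: 8.98
position: [0.4912, 0.3098, 0.0555]
tcp_rot: [[-0.275, 0.962, -0.004], [0.962, 0.275, -0.002], [-0.001, -0.005, -1.0]]
force: [0.3, 0.4, 0.9]
opening: 0.228
grasp_force: 0.0
```

Request:
{"op": "jog_arm", "data": {
  "delta_pos": [
    [1,-4,4.5],
    [2.2,-8.5,4.5],
    [3.4,-13,4.5],
    [4.6,-17.5,4.5],
    [5.8,-22,4.5],
    [7,-26.5,4.5],
    [7.7,-29.4,4.5],
    [7.7,-29.4,3],
    [7.7,-29.4,-1],
    [7.7,-29.4,-4],
    [7.7,-29.4,-4.9],
    [7.7,-29.4,-4.9]
  ],
  "turn": [2,4.3,4.3,4.3,4.3,4.3,4.3,4.3,4.3,4.3,4.3,4.3],
  "grip": [0.77,0.77,0.77,0.77,0.77,0.77,0.77,0.77,0.77,0.77,0.77,0.77]
}}

```text
time_s: 10.48
position: [0.5687, 0.0182, 0.0072]
tcp_rot: [[-0.345, 0.939, -0.002], [0.939, 0.345, 0.0], [0.001, -0.001, -1.0]]
force: [0.2, 0.3, -0.1]
opening: 0.23
grasp_force: 0.0
```

Request:
{"op": "jog_arm", "data": {
  "delta_pos": [
    [-0.55,1.5,0],
    [-1.1,3,0],
    [-1.65,4.5,0],
    [-2.2,6,0],
    [-2.75,7.5,0],
    [-3.3,9,0],
    [-3.85,10.5,0],
    [-4.4,12,0],
    [-4.95,13.5,0],
    [-5.5,15,0],
    [-6.05,16.5,0],
    [-6.6,18,0]
  ],
  "turn": [0,0,0,0,0,0,0,0,0,0,0,0],
  "grip": [0.77,0.77,0.77,0.77,0.77,0.77,0.77,0.77,0.77,0.77,0.77,0.77]
}}

```text
time_s: 11.98
position: [0.5031, 0.199, 0.0075]
tcp_rot: [[-0.345, 0.939, -0.0], [0.939, 0.345, -0.0], [0.0, -0.0, -1.0]]
force: [-0.8, 0.2, 0.9]
opening: 0.231
grasp_force: 0.4
```

```bash
python3 - <<'E'
from h import *
s=read_state();print(s["time_s"],s["position"],s["force"])
c=capture("wrist"); cv2.imwrite("pics/w5.png",cv2.resize(c["color"],(768,576)))
E
```

```text
11.975 [0.50308792 0.19897905 0.00753004] [-0.84794956  0.16537054  0.87493804]
```

View pics/w5.png

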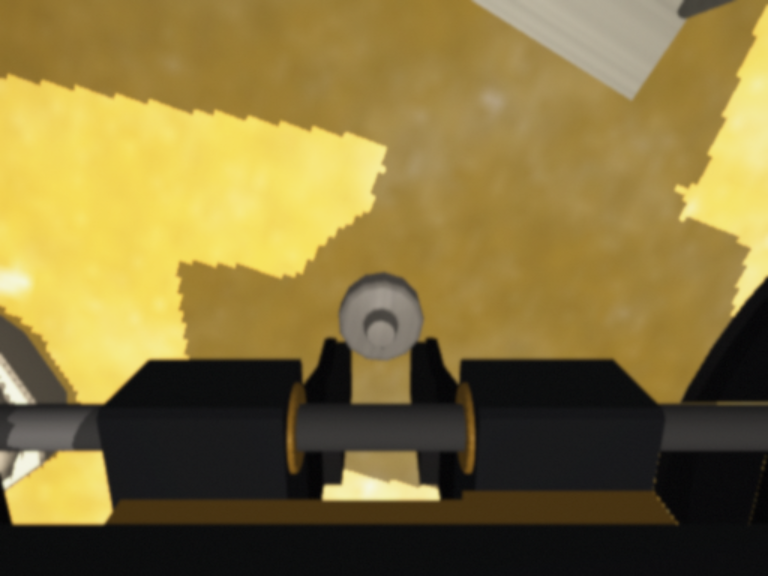

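C is seated at (381,317), with the tray corner ahead at (632,98) and the white cast clear to the left.

Request:
{"op": "jog_arm", "data": {
  "delta_pos": [
    [-0.6,1.6,0],
    [-1.2,3.2,0],
    [-1.8,4.8,0],
    [-2.4,6.4,0],
    [-3,8,0],
    [-3.6,9.6,0],
    [-4.2,11.2,0],
    [-4.8,12.8,0],
    [-5.4,14.4,0],
    [-6,16,0],
    [-6.6,17.6,0],
    [-7,18.6,0]
  ],
  "turn": [0,0,0,0,0,0,0,0,0,0,0,0],
  "grip": [0.77,0.77,0.77,0.77,0.77,0.77,0.77,0.77,0.77,0.77,0.77,0.77]
}}

```text
time_s: 13.52
position: [0.433, 0.3851, 0.0075]
tcp_rot: [[-0.346, 0.938, 0.0], [0.938, 0.346, 0.0], [0.0, 0.0, -1.0]]
force: [0.6, -0.7, 0.7]
opening: 0.231
grasp_force: 0.3
```

Request:
{"op": "jog_arm", "data": {
  "delta_pos": [
    [0,0,0],
    [0.5,-1.5,0],
    [1.3,-3.5,1],
    [2.5,-7,6],
    [4,-11,12],
    [5,-17,15],
    [5,-22,15],
    [5,-26,15],
    [5,-26,15]
  ],
  "turn": [0,0,0,0,0,0,0,0,0],
  "grip": [0.77,0.77,0.77,0.77,0.77,0.77,0.77,0.77,0.77]
}}

```text
time_s: 14.65
position: [0.4834, 0.12, 0.1577]
tcp_rot: [[-0.339, 0.941, -0.0], [0.941, 0.339, -0.001], [-0.0, -0.001, -1.0]]
force: [0.6, 0.5, 0.8]
opening: 0.232
grasp_force: 0.0
```

```bash
python3 - <<'E'
from h import *
s=read_state();print(s["time_s"],s["position"],s["force"])
c=capture("top"); cv2.imwrite("pics/t2.png",cv2.resize(c["color"][110:265,135:345],None,fx=3.6,fy=3.6,interpolation=cv2.INTER_CUBIC))
np.savez("t2.npz",**c)
E
```

```text
14.65 [0.48336486 0.12002352 0.15773295] [0.63901135 0.50938165 0.84782398]
```

View pics/t2.png

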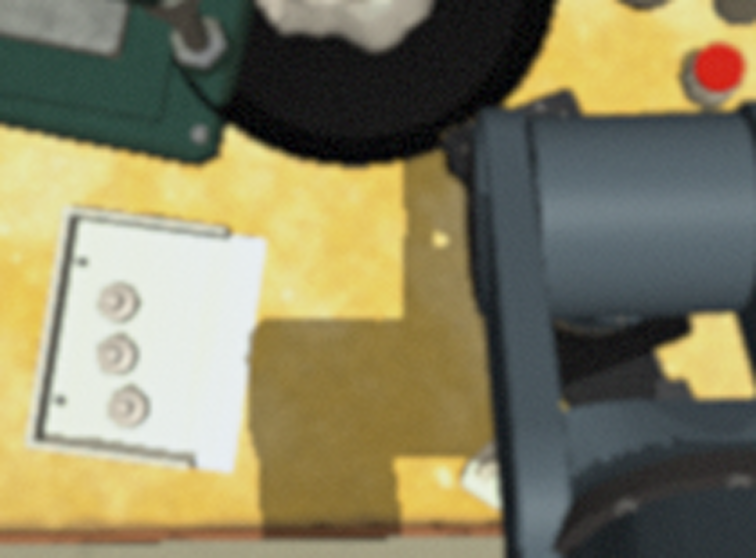

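The three buttons, at (118,301), (118,355) and (128,407), are well inside the mouth line (230,233)–(195,463) and clear of the walls. The jar stands where it was, and the arm is clear of everything.

```bash
python3 -c "
from rig import *
print(hand_in())"
```

```text
the job is handed in; nothing more can be done
None
```

I swept all three buttons into the scrap tray and handed the job in at about 15 s; the last picture shows them well inside its walls and the jar in place. The arm hid most of both casts in that picture, but no push went near them. The hand-in returned no verdict.

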